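# Check a metal-tester probe in its slot, then hover it over a brass plaque

### The arm

A 7-joint arm with a two-finger parallel gripper is mounted at the origin on the work surface. World frame = base frame: x ahead of the robot, y to its left, z up, the work surface at z = 0. Lengths are in m, angles in rad, forces in N, time in s.
With the tool pointing down it reaches from about 0.35 to 0.9 m from the base axis. Payload 8.1 kg.
Tool frame: the origin (TCP) lies midway between the tips of the shut fingers; the grasp point (between the pads) lies arm.tcp_to_grasp behind it (arm.tcp_to_grasp is the distance from the TCP to the grasp point, in m); z points along the fingers, y is the line along which they close (so a half turn about z gives the same grasp; the last joint's range is limited). The gripper opens to 92 mm and grips with 3 to 60 N. Pads are 19 mm wide; open, the fingers measure 130 mm over their backs; the gripper's body (75 mm by 190 mm) begins 47 mm behind the grasp point.
Start: joints at [-1.221, 0.434, 0.025, 1.573, -0.012, 1.134, -0.075], TCP at [0.273, 0.562, 0.227] pointing down, gripper open.
Joint ranges: [-2.62, 2.62], [-0.44, 2.09], [-1.27, 1.32], [0.08, 2.57], [-1.32, 4.46], [0.12, 2], [-2.74, 2.74]. Speed limits (rad/s): [2.22, 2.22, 3.01, 3.01, 3.14, 3.14, 3.14].

### API

Orientations are given as a rotation vector (axis times angle).
In Python, from cell import observe, get_image, arm gives the robot as it stands. The module is installed in compiled form; this text tells all that it offers.
- The arm moves only by the tool drive_tool, never from a script. Its argument "steps" is a list of rows, each a list of 5 numbers: the closure, from 0 (fully open) to 1 (shut), then the shift along the world's x, y, z in mm, then the turn about the world's z in rad. In form: [[hand, x, y, z, roll], ...]. A call has 1 to 20 rows; each row shifts and turns the commanded pose from where the row before left it; what a row does not reach is not made up. A row lasts 1/12 s, in which the tool goes at most 41.7 mm and 7.16 degrees, less where a joint would pass 70% of its speed; a pose out of reach is approached as far as the arm can. A call with a gripper value outside its range is refused whole. The fingers move at their own pace and stop on an object; "grip_force" is the grip in N (left out, the last holds). Time passes only in rows, so rows that do not move let the fingers close. It gives the time, the measured TCP pose, the force, the opening and the grip force at its end, in the units of the state.
- observe(): the state, without advancing time (a new reading comes with each control period).
- get_image(name): name is "scene" or "top" or "wrist"; returns a dict with "image" (480x640x3 uint8, red, green, blue), "vfov" (degrees; the focal length in pixels is half the picture's height over the tangent of half this angle, whatever the lens; pixels are square), "cx", "cy" (the principal point, pixels), "xyz" and "attitude" of the camera in the world. Camera axes: x right, y down, z forward; pixel columns grow to the right and rows downward; lengths in m; the calibration is good to about 2 mm. A picture is of the moment at which its call begins. There is no depth.
- arm.sign_off(): hands the job in; it is judged then, once.
The state is a dict: "clock": time; "joints": joint angles; "dq": joint speeds; "joint_efforts": joint torques, N m; "position": TCP position; "ee_rot": TCP orientation; "force": force on the tool from outside, world axes, zero at the start; "ft_torque": the same for the moment, N m; "width": opening from 0.0 (shut) to 1.0 (fully open); "gripper_force": force on a finger pad.
Only numpy, scipy, OpenCV 4.12 (cv2) and the standard library are available. Lean on these libraries where they do the work, as an engineer would, in place of code of your own. Each camera call takes 0.05 s, during which the arm holds its last target. There are 200 camera calls.

### The job

Take the flat-bladed probe out of its wooden holder, lower its blade into the slot of the white metal tester as far as the line on the blade (20 mm deep) and keep it there for a full second to let the tester zero itself. Then carry the probe clear of the ring displays, over the rim of the wooden case, and hold it upright, blade down, with its tip about 8 mm above the middle of the oblong brass plaque (not the round medals), the blade's width running along the plaque's long side. Do not touch the plaque or disturb the medals and ring displays, and finish while still holding the probe still in the air there: do not put it down or let go.

Things in the scene. Friction and masses are not known exactly. Their poses are not given: they have to be found in the camera images.
- probe_grip (a point): Centre of the probe's grey handle, 81 mm above its blade's tip. Handle 30 x 20 x 60 mm: x = the blade's width, y = its thickness, z = up, from tip to handle. A black collar 36 x 30 x 6 mm lies under the handle, the blade under that. Loose, about 0.08 to 0.17 kg; starts upright, blade down, in the holder, its collar resting on the holder's top. Same if turned half round.
- probe_tip (a point): Centre of the lower end of the probe's steel blade; axes as the probe's. The blade is 20 mm wide (x), 4 mm thick (y) and 45 mm long (z) up to the collar, with a dark line round it 20 mm above the tip.
- holder_top (a point): Centre of the top face of the probe's fixed holder, a dark wooden block 80 x 66 x 60 mm (x, y, z) with a pocket 26 mm (x) by 12 mm (y), 50 mm deep, in which the blade hangs. At the start the probe's handle centre is 36 mm above this point.
- tester_slot (a point): Centre of the slot's mouth in the flat top of the fixed white plastic tester, 130 x 96 x 50 mm (x, y, z). x = along the slot, y = across it, z = up. The slot is 26 mm long, 8 mm wide, 38 mm deep, straight down, with a thin black border; it lies 25 mm from the top's middle towards the +x end. The other end has a dark display panel and three small buttons.
- plaque_top (a point): Middle of the top of the oblong brass plaque, loose, lying face up on the case's floor: 54 mm (x) by 30 mm (y) by 6 mm high, 0.06 kg; x = its long side, z = up. It and the two round medals lie in any of three places along the case.
- medal_big: Round brass medal, 40 mm across, 4 mm thick, loose in the case; origin at the centre of its underside. Bystander.
- medal_small: Round brass medal, 30 mm across, 4 mm thick, loose in the case; origin at the centre of its underside. Bystander.
- case: Open wooden case, fixed, 170 mm (x) by 240 mm (y) by 45 mm high, walls and floor 9 mm thick, grey lining; origin at the centre of its underside.
- cone_near: Loose black cone-shaped ring display, 42 mm across the foot, 98 mm high, standing beside the case on the side of the tester and holder; origin at the centre of its underside. Bystander.
- cone_far: The other, identical ring display, farther from the robot. Bystander.
Mind the look-alikes: they are no part of the job. Several things look just like the part that bears tester_slot: the one meant starts nearest to the robot's base. What is shaped like the part that bears plaque_top but turquoise is not meant.

How it is judged:
On the way:
1. The held probe's blade stands 20 mm deep (within 5 mm) in the tester's slot for 0.7 s (contact force between probe and the fingers above 1 N and z of probe_tip in the frame of tester_slot between -0.025 and -0.015 m and horizontal distance between probe_tip and tester_slot below 0.008 m), for 0.7 s.
At the end, for the whole second after the job is handed in: The fingers hold the probe still and upright (within 0.12 rad), its blade tip 3 to 14 mm above the plaque's top, within 8 mm of its middle lengthwise and 7 mm crosswise, the blade's width within 0.17 rad of the plaque's long side, the probe touching neither the plaque nor the case (contact force between probe and the fingers above 1 N and z of probe_tip in the frame of plaque_top between 0.003 and 0.014 m and x of probe_tip in the frame of plaque_top between -0.008 and 0.008 m and y of probe_tip in the frame of plaque_top between -0.007 and 0.007 m and angle between the x axis of probe_tip and the x axis of plaque_top, either way round below 0.17 rad and angle between probe_tip's own z axis and vertical below 0.12 rad and linear speed of probe below 0.02 m/s and contact force between probe and plaque below 0.05 N and contact force between probe and case below 0.05 N); the arm keeps its last pose, push and grip.
It fails at once if The plaque is touched by the probe or the robot, or moved by more than 5 mm (contact force between plaque and probe above 0.3 N or contact force between plaque and the arm above 0.3 N or contact force between plaque and the fingers above 0.3 N or distance of plaque_top from where it was at the start of the episode above 0.005 m).
It fails at once if A round medal is moved by more than 5 mm (distance of any of medal_big, medal_small from where it was at the start of the episode above 0.005 m).
It fails at once if A ring display is pushed by more than 10 mm or tipped (distance of any of cone_near, cone_far from where it was at the start of the episode above 0.01 m or angle between any of cone_near, cone_far's own z axis and vertical above 0.2 rad).
It also fails if it takes over 51 s, if anything falls off the work surface, if the arm or the gripper's body presses on something with over 40 N, if the wrist force passes 120 N, or if a joint passes its speed limit or range.

## Working session

There is one attempt and no reset: what is moved stays moved. The work goes in short steps, Python scripts to look and compute and a tool call to move; the robot and the scene stay as the last step left them, time stands still between calls to the robot, and variables do not carry over. Pictures are saved under pics/ and viewed, at most 10 in all, crops included, and the job is handed in when it is done.

Besides the shell and the picture viewer there is one more tool, called after "Emit:" as name(argument=value, ...), one argument or row to a line, values as JSON. drive_tool: Moves the arm, as the interface text tells. Its arguments: {"type":"object","properties":{"steps":{"type":"array"},"grip_force":{"type":"number"}},"required":["steps"]}

```bash
mkdir -p pics; cat > h.py <<'E'
import numpy as np,cv2
from cell import observe,get_image,arm
from scipy.spatial.transform import Rotation as R
def rot(a):
    a=np.array(a,float)
    return a if a.shape==(3,3) else (R.from_rotvec(a).as_matrix() if a.size==3 else R.from_quat(a).as_matrix())
def f(c): return 240/np.tan(np.radians(c["vfov"])/2)
def ray(c,u,v):
    d=rot(c["attitude"])@np.array([(u-c["cx"])/f(c),(v-c["cy"])/f(c),1]); return np.array(c["xyz"]),d
def onz(c,u,v,z):
    o,d=ray(c,u,v); return o+d*(z-o[2])/d[2]
def proj(c,p):
    q=rot(c["attitude"]).T@(np.array(p)-c["xyz"]); return q[:2]/q[2]*f(c)+[c["cx"],c["cy"]]
def save(c,n): cv2.imwrite("pics/"+n,c["image"][:,:,::-1])
E
python3 - <<'E'
from h import *
import pickle
for n in ["scene","top","wrist"]:
    c=get_image(n); save(c,n+"0.png"); pickle.dump(c,open(n+"0.pkl","wb")); print(n,{k:v for k,v in c.items() if k!="image"})
print(observe(),arm.tcp_to_grasp)
E
```

```text
scene {'vfov': 56.09097027691509, 'cx': 315.2158843215412, 'cy': 243.58053204542753, 'xyz': array([ 1.14251417, -0.07035885,  0.81610977]), 'attitude': array([-1.84870074, -1.79864795,  0.6269134 ])}
top {'vfov': 49.52957320151776, 'cx': 330.63021143891797, 'cy': 237.23187061825098, 'xyz': array([ 0.46256766, -0.03825234,  1.13905147]), 'attitude': array([-2.13438884,  2.18455225, -0.14593087])}
wrist {'vfov': 69.39524553480291, 'cx': 319.1809635543782, 'cy': 240.32842274263612, 'xyz': array([0.21405322, 0.59115301, 0.38394419]), 'attitude': array([2.47656768, 1.55009703, 0.19283198])}
{'clock': 0.15, 'joints': array([-1.22062257,  0.43503622,  0.02495973,  1.57386955, -0.01164031,
        1.13399185, -0.07512582]), 'dq': array([-0.00088455, -0.00102674, -0.00110143, -0.00171138,  0.00025408,
       -0.00041938, -0.00116969]), 'joint_efforts': array([ 2.06510536e-03, -6.68257856e+01,  9.86396223e-01, -3.14692426e+01,
       -6.04233658e-02,  3.93467420e-02,  1.49111984e-04]), 'position': array([0.27326974, 0.5616723 , 0.22614884]), 'ee_rot': array([-7.05261714e-01, -3.06120289e+00,  1.79567162e-03]), 'force': array([-0.33826488, -0.0009663 ,  0.87128752]), 'ft_torque': array([ 0.02137954, -0.03602362,  0.03888506]), 'gripper_force': 0.0, 'width': 1.0003056154408148} 0.0188
```

View pics/top0.png

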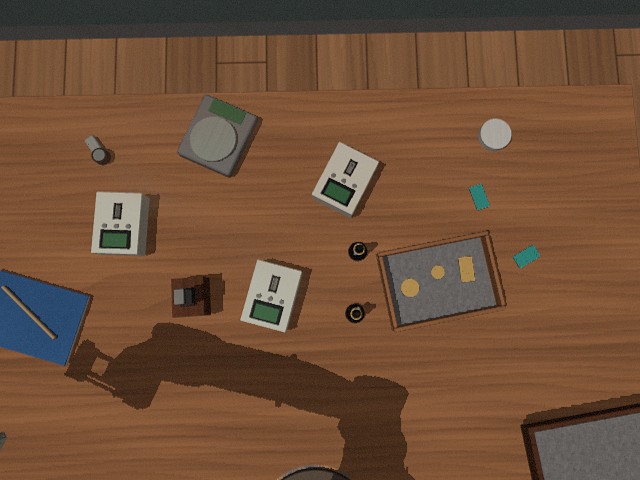

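View pics/scene0.png

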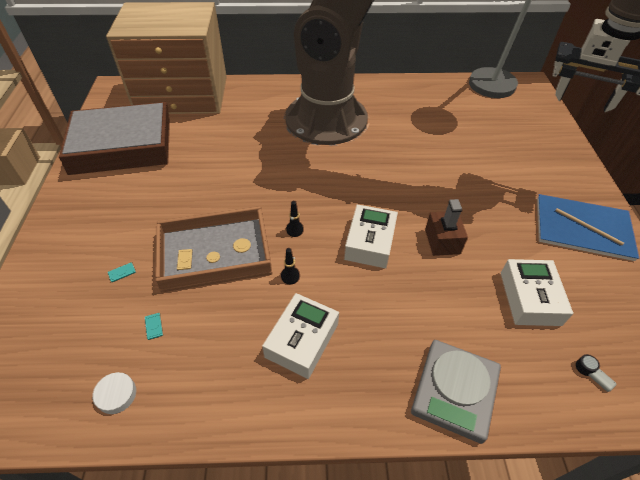

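Top view: testers at (120,223), (272,296) and (347,180). The one nearest the base (bottom centre) is (272,296). The probe is in its holder at (190,297). Case: brass plaque at (467,269), medals at (410,288) and (438,272). Cones are at (358,251) and (355,313). Turquoise decoys are at (480,197) and (527,257). Next I measure these and take a close crop.

```bash
python3 - <<'E'
from h import *
import pickle
T=pickle.load(open("top0.pkl","rb"));S=pickle.load(open("scene0.pkl","rb"))
for n,c in(("T",T),("S",S)): print(n,proj(c,[0,0,0]),proj(c,[.273,.562,.227]),"fwd",rot(c["attitude"])[:,2])
for n,uv,z in [("slot near",(274,284),.05),("slotB",(350,167),.05),("slotC",(117,211),.05),("holder",(190,297),.06),("plaque",(467,269),.015),("medb",(410,288),.013),("meds",(438,272),.013),("cone1",(358,251),0),("cone2",(355,313),0)]:
    p=onz(T,*uv,z); print(n,p.round(3),"inS",proj(S,p).round())
a=cv2.resize(T["image"][225:345,160:310],None,fx=4,fy=4,interpolation=2)
b=cv2.resize(T["image"][225:345,340:515],None,fx=4,fy=4,interpolation=2)
im=np.vstack([cv2.copyMakeBorder(x,0,0,0,700-x.shape[1],0) for x in(a,b)])
im=cv2.resize(im,None,fx=.62,fy=.62); cv2.imwrite("pics/crop1.png",im[:,:,::-1])
E
```

```text
T [313.71274439 530.53102788] [-27.07133008 425.7373626 ] fwd [ 0.12642181 -0.00954469 -0.99193066]
S [325.19473365 117.59285088] [581.06457324 102.60240614] fwd [-0.62706252  0.02459344 -0.7785806 ]
slot near [0.506 0.072 0.05 ] inS [368. 236.]
slotB [ 0.752 -0.094  0.05 ] inS [293. 339.]
slotC [0.668 0.402 0.05 ] inS [540. 294.]
holder [0.483 0.244 0.06 ] inS [444. 224.]
plaque [ 0.53  -0.343  0.015] inS [182. 257.]
medb [ 0.492 -0.218  0.013] inS [240. 244.]
meds [ 0.525 -0.28   0.013] inS [211. 256.]
cone1 [ 0.576 -0.109  0.   ] inS [287. 276.]
cone2 [ 0.441 -0.098  0.   ] inS [292. 230.]
```

View pics/crop1.png

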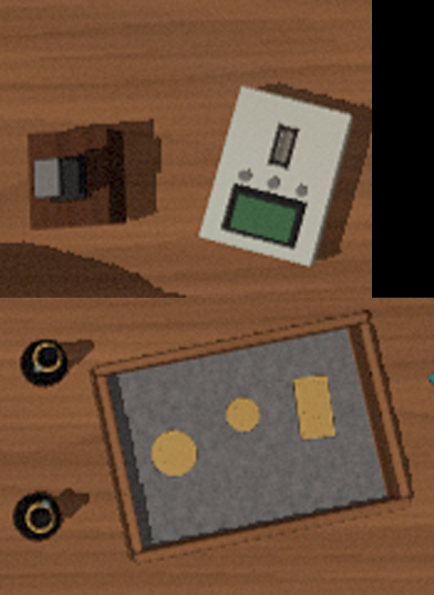

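Crop confirms it: probe handle in the holder, tester with slot at its upper (far) end, brass oblong at the right end of the case. Now the poses by mask.

```bash
cat > m.py <<'E'
from h import *
def rectz(c,mask,z,near,amin=15):
    n,l,s,ce=cv2.connectedComponentsWithStats(mask.astype(np.uint8))
    i=min([k for k in range(1,n) if s[k,4]>=amin],key=lambda k:np.hypot(*(ce[k]-near)))
    cn=max(cv2.findContours((l==i).astype(np.uint8),cv2.RETR_EXTERNAL,cv2.CHAIN_APPROX_NONE)[0],key=len)[:,0,:]
    P=np.array([onz(c,u,v,z)[:2] for u,v in cn])
    (x,y),(w,h),a=cv2.minAreaRect((P*1000).astype(np.float32))
    if w<h: a+=90;w,h=h,w
    return dict(px=ce[i].round(1),cen=onz(c,*ce[i],z)[:2].round(4),rect=(round(x,1),round(y,1)),wh=(round(w,1),round(h,1)),yaw=round((a+90)%180-90,1))
E
python3 - <<'E'
from m import *
import pickle
for n,sl,pl,te,ha,sb in(("top",(274,284),(467,269),(272,296),(183,297),0),("scene",(368,236),(182,257),(371,236),(454,210),0)):
    c=pickle.load(open(n+"0.pkl","rb")); I=c["image"].astype(int); hsv=cv2.cvtColor(c["image"],cv2.COLOR_RGB2HSV).astype(int)
    H,Sa,V=hsv[...,0],hsv[...,1],hsv[...,2]
    print(n,"plaque",rectz(c,(H>14)&(H<30)&(Sa>100)&(V>140),.015,pl))
    print("tester",rectz(c,(Sa<40)&(V>150),.05,te,300))
    m=(V<130); print("slot",rectz(c,m,.05,sl))
    print("handle",rectz(c,(Sa<50)&(V>70),.126,ha))
    if n=="top":
        for q in ((183,297),(190,297),(200,280),(176,281),(274,284)): print(q,hsv[q[1],q[0]])
E
```

```text
top plaque {'px': array([466.2, 268.9]), 'cen': array([ 0.53  , -0.3409]), 'rect': (530.3, -340.9), 'wh': (52.6, 29.1), 'yaw': 4.6}
tester {'px': array([271.7, 291.5]), 'cen': array([0.4904, 0.0765]), 'rect': (482.5, 79.0), 'wh': (129.0, 95.6), 'yaw': -16.2}
slot {'px': array([273.7, 283.7]), 'cen': array([0.5063, 0.0723]), 'rect': (506.3, 72.3), 'wh': (35.5, 18.0), 'yaw': -16.0}
handle {'px': array([178.4, 296.4]), 'cen': array([0.4832, 0.2487]), 'rect': (483.2, 248.5), 'wh': (29.1, 17.4), 'yaw': 0.7}
(183, 297) [25 18 85]
(190, 297) [ 0 17 46]
(200, 280) [  8 155  74]
(176, 281) [ 12 172  77]
(274, 284) [ 21  34 104]
scene plaque {'px': array([184.2, 258.7]), 'cen': array([ 0.5334, -0.3367]), 'rect': (532.8, -336.7), 'wh': (53.0, 29.7), 'yaw': 4.6}
tester {'px': array([371.3, 232.6]), 'cen': array([0.4969, 0.0799]), 'rect': (484.5, 82.7), 'wh': (129.6, 94.9), 'yaw': -16.3}
slot {'px': array([370.1, 236.2]), 'cen': array([0.5076, 0.076 ]), 'rect': (507.0, 76.1), 'wh': (33.7, 16.5), 'yaw': -16.5}
handle {'px': array([455.3, 204.4]), 'cen': array([0.4871, 0.2518]), 'rect': (486.2, 251.6), 'wh': (29.6, 20.3), 'yaw': 3.3}
```

Emit:
drive_tool(
  steps=[
    [0, 18, -26, 0, 0.04],
    [0, 18, -26, 0, 0.04],
    [0, 18, -26, 0, 0.04],
    [0, 18, -26, 0, 0.04],
    [0, 18, -26, 0, 0.04],
    [0, 18, -26, 0, 0.04],
    [0, 18, -26, 0, 0.04],
    [0, 18, -26, 0, 0.04],
    [0, 18, -26, 0, 0.04],
    [0, 18, -26, 0, 0.04],
    [0, 16, -26, -7, 0.04],
    [0, 16, -26, -20, 0.04],
    [0, 0, 0, 0, 0],
    [0, 0, 0, 0, 0],
  ],
)

```text
clock: 1.32
position: [0.4857, 0.2475, 0.1986]
ee_rot: [0.036, -3.139, 0.003]
force: [0.2, 1.1, -0.1]
width: 1.002
gripper_force: 0.0
```

```bash
python3 - <<'E'
from m import *
import pickle
c=get_image("wrist");save(c,"w1.png");pickle.dump(c,open("w1.pkl","wb"))
o=observe();M=rot(o["ee_rot"]);print(o["clock"],o["position"],"yaw y",np.degrees(np.arctan2(M[1,1],M[0,1])),M[:,2],c["xyz"])
print(proj(c,[.485,.25,.126]),proj(c,o["position"]))
E
```

```text
1.3667 [0.48522865 0.24958608 0.19930715] yaw y 91.44447248350914 [-1.20616740e-03 -3.38957512e-04 -9.99999215e-01] [0.42001208 0.24654439 0.35665257]
[322.71337171 249.47786403] [323.02126021 290.84557045]
```

View pics/w1.png

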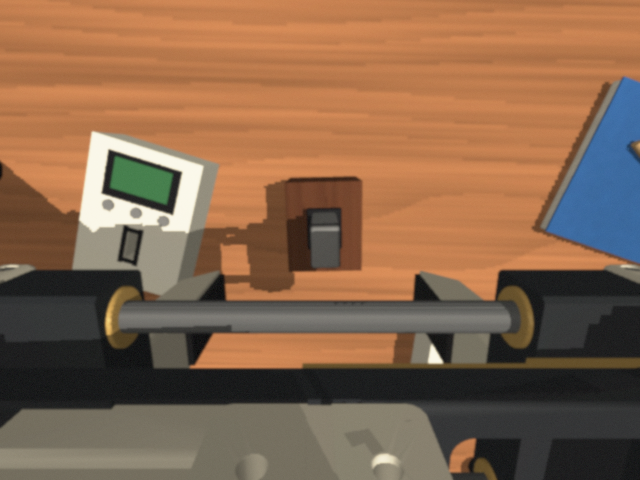

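The view shows the handle top centred at about (325,247), with the expected 20 x 30 mm size and square to the tool. The slot is at (130,245). Descend and grip.

Emit:
drive_tool(
  steps=[
    [0, -1, 2, -20, 0],
    [0, 0, 0, -20, 0],
    [0, 0, 0, -20, 0],
    [0, 0, 0, -20, 0],
    [0, 0, 0, -20, 0],
    [0, 0, 0, -19, 0],
    [0, 0, 0, 0, 0],
    [1, 0, 0, 0, 0],
    [1, 0, 0, 0, 0],
    [1, 0, 0, 0, 0],
    [1, 0, 0, 0, 0],
    [1, 0, 0, 0, 0],
    [1, 0, 0, 0, 0],
    [1, 0, 0, 0, 0],
    [1, 0, 0, 0, 0],
    [1, 0, 0, 0, 0],
    [1, 0, 0, 0, 0],
    [1, 0, 0, 0, 0],
  ],
  grip_force=25,
)

```text
clock: 2.87
position: [0.4844, 0.252, 0.0807]
ee_rot: [0.043, -3.141, 0.0]
force: [0.4, 0.6, 0.2]
width: 0.253
gripper_force: 0.0
```

```bash
python3 - <<'E'
from m import *
import pickle
c=pickle.load(open("w1.pkl","rb"));hsv=cv2.cvtColor(c["image"],cv2.COLOR_RGB2HSV).astype(int)
print("slot w1",rectz(c,hsv[...,2]<115,.05,(130,245)), onz(c,325.5,247,.126))
o=observe();print(o["position"],o["width"]*92,o["gripper_force"],o["force"])
E
```

```text
slot w1 {'px': array([129.9, 245. ]), 'cen': array([0.5064, 0.0743]), 'rect': (506.8, 74.2), 'wh': (36.2, 18.5), 'yaw': -16.0} [0.48317967 0.25187631 0.126     ]
[0.48443433 0.2519888  0.08069832] 23.27774793966454 0.0 [0.35205621 0.63695236 0.24082692]
```

Slot agrees at (0.507, 0.074), yaw -16.2°. Let the fingers finish closing, then lift.

Emit:
drive_tool(
  steps=[
    [1, 0, 0, 0, 0],
    [1, 0, 0, 0, 0],
    [1, 0, 0, 0, 0],
    [1, 0, 0, 0, 0],
    [1, 0, 0, 10, 0],
    [1, 0, 0, 15, 0],
    [1, 0, 0, 15, 0],
    [1, 0, 0, 20, 0],
    [1, 0, 0, 20, 0],
    [1, 0, 0, 20, 0],
    [1, 0, 0, 0, 0],
    [1, 0, 0, 0, 0],
  ],
)

```text
clock: 3.87
position: [0.485, 0.2524, 0.1822]
ee_rot: [-0.043, 3.139, 0.002]
force: [0.3, 0.3, -1.5]
width: 0.216
gripper_force: 25.0
```

```bash
python3 - <<'E'
from m import *
o=observe();M=rot(o["ee_rot"]);print(o["clock"],o["position"],"yaw y",np.degrees(np.arctan2(M[1,1],M[0,1])),o["width"]*92,o["gripper_force"],o["force"])
E
```

```text
3.8667 [0.48502166 0.25243557 0.18217158] yaw y 91.55399087069627 19.89703957625063 24.984721541404724 [ 0.25277004  0.26818636 -1.51348787]
```

Emit:
drive_tool(
  steps=[
    [1, 2, -18, 0, -0.03],
    [1, 2, -18, 0, -0.03],
    [1, 2, -18, 0, -0.03],
    [1, 2, -18, 0, -0.03],
    [1, 2, -18, 0, -0.03],
    [1, 2, -18, 0, -0.03],
    [1, 2, -18, 0, -0.03],
    [1, 3, -18, 0, -0.03],
    [1, 3, -18, 0, -0.04],
    [1, 2, -16, 0, -0.03],
    [1, 0, 0, -20, 0],
    [1, 0, 0, -15, 0],
    [1, 0, 0, -15, 0],
    [1, 0, 0, 0, 0],
    [1, 0, 0, 0, 0],
    [1, 0, 0, 0, 0],
  ],
)

```text
clock: 5.2
position: [0.507, 0.0738, 0.1314]
ee_rot: [0.444, 3.109, 0.0]
force: [0.1, 0.1, -0.9]
width: 0.218
gripper_force: 25.0
```

```bash
python3 - <<'E'
from m import *
import pickle
o=observe();M=rot(o["ee_rot"]);print(o["clock"],o["position"],"yaw y",np.degrees(np.arctan2(M[1,1],M[0,1])),M[:,2])
p=o["position"]
ims=[]
for n in("scene","wrist"):
    c=get_image(n);pickle.dump(c,open(n+"2.pkl","wb"))
    tip=proj(c,p-[0,0,.0655]);sl=proj(c,[.507,.074,.05]);print(n,"tip exp",tip,"slot exp",sl)
    u,v=(sl.round()).astype(int); r=40 if n=="scene" else 60
    u0=max(u-r,0);v0=max(v-r,0);print("crop",u0,v0,400/(2*r))
    ims.append(cv2.resize(c["image"][v0:v0+2*r,u0:u0+2*r],(400,400),interpolation=cv2.INTER_CUBIC))
cv2.imwrite("pics/c2.png",np.hstack(ims)[:,:,::-1])
E
```

```text
5.2 [0.50699726 0.07377216 0.13140973] yaw y 73.75085310995405 [ 6.97749065e-04  1.48158416e-04 -9.99999746e-01]
scene tip exp [369.77900791 231.41364267] slot exp [369.15176247 236.067873  ]
crop 329 196 5.0
wrist tip exp [318.37151378 252.78366845] slot exp [318.7239957  246.39860222]
crop 259 186 3.3333333333333335
```

View pics/c2.png

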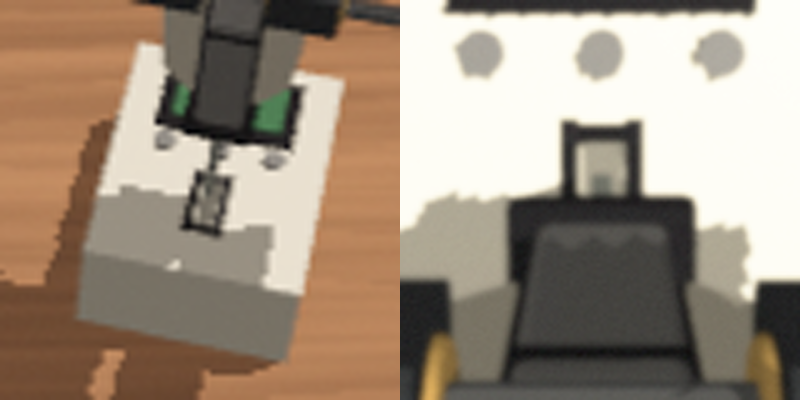

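Wrist crop: the slot (columns 562–640) and the blade and collar are centred on the same column (~601), so crosswise alignment is good. The scene crop suggests the tip is about 1 mm back along the slot, so I nudge +1 mm and lower slowly.

Emit:
drive_tool(
  steps=[
    [1, 1, 0, -4, 0],
    [1, 0, 0, -4, 0],
    [1, 0, 0, -4, 0],
    [1, 0, 0, -3, 0],
    [1, 0, 0, -3, 0],
    [1, 0, 0, -3, 0],
    [1, 0, 0, -3, 0],
    [1, 0, 0, 0, 0],
    [1, 0, 0, 0, 0],
  ],
)

```text
clock: 6.05
position: [0.5073, 0.074, 0.1065]
ee_rot: [-0.443, -3.11, 0.0]
force: [0.4, 0.2, -1.3]
width: 0.215
gripper_force: 25.0
```

No contact, tip about 9 mm in. Go on to 20 mm and dwell.

Emit:
drive_tool(
  steps=[
    [1, 0, 0, -3, 0],
    [1, 0, 0, -3, 0],
    [1, 0, 0, -3, 0],
    [1, 0, 0, -2, 0],
    [1, 0, 0, 0, 0],
    [1, 0, 0, 0, 0],
    [1, 0, 0, 0, 0],
  ],
)

```text
clock: 6.63
position: [0.5075, 0.074, 0.0958]
ee_rot: [0.443, 3.11, 0.0]
force: [-0.8, -0.1, -0.7]
width: 0.219
gripper_force: 25.0
```

```bash
python3 - <<'E'
from m import *
c=get_image("scene");o=observe();print(o["position"],o["force"],o["gripper_force"])
print([proj(c,[.507,.074,z]) for z in(.05,.075,.081)])
cv2.imwrite("pics/c3.png",cv2.resize(c["image"][190:260,330:410],(640,560),interpolation=2)[:,:,::-1])
E
```

```text
[0.50755122 0.0740365  0.0958485 ] [ 0.22941399  0.10911925 -0.85730734] 24.984694719314575
[array([369.15176247, 236.067873  ]), array([370.3089012 , 228.70003346]), array([370.59349348, 226.88795142])]
```

View pics/c3.png

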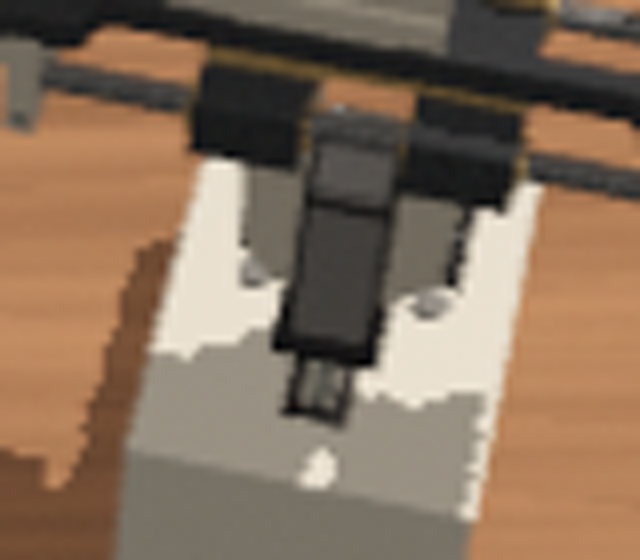

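Picture: blade stands in the slot (about (320,385)), with the collar above the tester's top. Dwell, then lift.

Emit:
drive_tool(
  steps=[
    [1, 0, 0, 0, 0],
    [1, 0, 0, 0, 0],
    [1, 0, 0, 0, 0],
    [1, 0, 0, 0, 0],
    [1, 0, 0, 0, 0],
    [1, 0, 0, 0, 0],
    [1, 0, 0, 0, 0],
    [1, 0, 0, 0, 0],
    [1, 0, 0, 0, 0],
    [1, 0, 0, 0, 0],
    [1, 0, 0, 0, 0],
    [1, 0, 0, 0, 0],
    [1, 0, 0, 0, 0],
    [1, 0, 0, 0, 0],
  ],
)

```text
clock: 7.85
position: [0.5074, 0.074, 0.0957]
ee_rot: [-0.443, -3.11, -0.0]
force: [0.6, -0.4, -1.9]
width: 0.22
gripper_force: 25.0
```

Emit:
drive_tool(
  steps=[
    [1, 0, 0, 5, 0],
    [1, 0, 0, 10, 0],
    [1, 0, 0, 10, 0],
    [1, 0, 0, 15, 0],
    [1, 0, 0, 20, 0],
    [1, 0, 0, 20, 0],
    [1, 0, 0, 25, 0],
    [1, 0, 0, 20, 0],
    [1, 0, 0, 0, 0],
  ],
)

```text
clock: 8.6
position: [0.5098, 0.0744, 0.2259]
ee_rot: [0.442, 3.103, 0.005]
force: [0.7, 0.2, -1.8]
width: 0.216
gripper_force: 25.0
```

Emit:
drive_tool(
  steps=[
    [1, 1, -15, 0, 0.02],
    [1, 1, -23, 0, 0.02],
    [1, 1, -23, 0, 0.02],
    [1, 1, -23, 0, 0.02],
    [1, 1, -23, 0, 0.02],
    [1, 1, -23, 0, 0.02],
    [1, 1, -23, 0, 0.02],
    [1, 1, -23, 0, 0.02],
    [1, 1, -23, 0, 0.02],
    [1, 1, -23, 0, 0.02],
    [1, 1, -23, 0, 0.02],
    [1, 2, -23, 0, 0.02],
    [1, 2, -23, 0, 0.02],
    [1, 2, -23, 0, 0.02],
    [1, 2, -23, 0, 0.02],
    [1, 2, -23, 0, 0.02],
    [1, 2, -23, 0, 0.02],
    [1, 1, -20, 0, 0.02],
    [1, 1, -10, 0, 0.004],
    [1, 0, 0, 0, 0],
  ],
)

```text
clock: 10.27
position: [0.5317, -0.3416, 0.2209]
ee_rot: [0.122, -3.139, 0.002]
force: [-0.8, 0.4, -0.7]
width: 0.216
gripper_force: 25.0
```

```bash
python3 - <<'E'
from m import *
import pickle
for n,px in(("wrist",None),("top",(466,269)),("scene",(184,259))):
    c=get_image(n);save(c,n+"4.png");pickle.dump(c,open(n+"4.pkl","wb"))
    hsv=cv2.cvtColor(c["image"],cv2.COLOR_RGB2HSV).astype(int);H,S,V=hsv[...,0],hsv[...,1],hsv[...,2]
    e=proj(c,[.532,-.339,.015]);print(n,"exp",e)
    try: print(rectz(c,(H>14)&(H<30)&(S>100)&(V>110),.015,e,30))
    except Exception as x: print(x)
o=observe();M=rot(o["ee_rot"]);print(o["clock"],o["position"],"yaw y",np.degrees(np.arctan2(M[1,1],M[0,1])),o["force"],o["width"])
E
```

```text
wrist exp [321.72931926 216.26487993]
{'px': array([320.9, 213.5]), 'cen': array([ 0.5291, -0.3401]), 'rect': (530.1, -339.9), 'wh': (54.0, 29.8), 'yaw': 4.0}
top exp [465.27859713 268.01226244]
{'px': array([437.5, 271.7]), 'cen': array([ 0.5254, -0.2784]), 'rect': (525.9, -278.4), 'wh': (28.3, 28.1), 'yaw': 88.7}
scene exp [183.31644189 258.2320512 ]
{'px': array([184.2, 259.1]), 'cen': array([ 0.5345, -0.3367]), 'rect': (533.9, -336.6), 'wh': (54.7, 29.7), 'yaw': 4.6}
10.4167 [ 0.53274    -0.33729051  0.22071761] yaw y 94.69132462867555 [ 0.49863661  0.66338268 -1.15105339] 0.21726795795513335
```

View pics/wrist4.png

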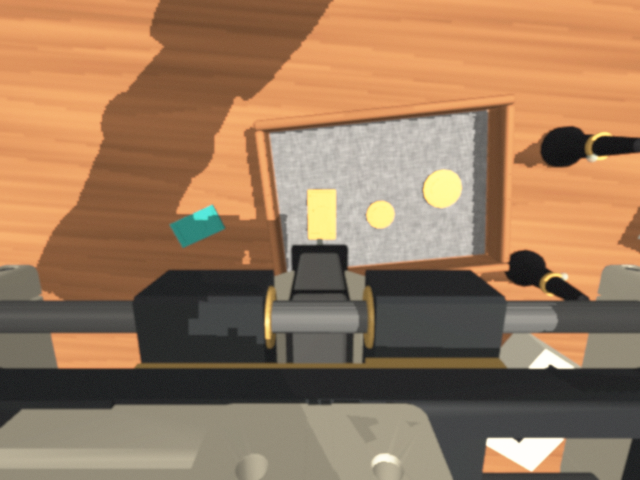

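Wrist view: plaque at (321,213), undisturbed, 54 x 30 mm. Its estimate (0.531, -0.339) matches. Descend.

Emit:
drive_tool(
  steps=[
    [1, -1, -1, -10, 0],
    [1, 0, -1, -15, 0],
    [1, 0, 0, -15, 0],
    [1, 0, 0, -15, 0],
    [1, 0, 0, -15, 0],
    [1, 0, 0, -10, 0],
    [1, 0, 0, -10, 0],
    [1, 0, 0, -10, 0],
    [1, 0, 0, -6, 0],
    [1, 0, 0, 0, 0],
    [1, 0, 0, 0, 0],
    [1, 0, 0, 0, 0],
  ],
)

```text
clock: 11.42
position: [0.5318, -0.3413, 0.1153]
ee_rot: [-0.127, 3.138, -0.001]
force: [-0.0, 0.4, -0.1]
width: 0.221
gripper_force: 25.0
```

```bash
python3 - <<'E'
from m import *
import pickle
o=observe();print(o["position"],o["force"]);p=o["position"]
ims=[]
for n in("scene","wrist"):
    c=get_image(n)
    hsv=cv2.cvtColor(c["image"],cv2.COLOR_RGB2HSV).astype(int);H,S,V=hsv[...,0],hsv[...,1],hsv[...,2]
    e=proj(c,[.5315,-.339,.015]);print(n,"exp",e,"tip",proj(c,p-[0,0,.0655]))
    print(rectz(c,(H>14)&(H<30)&(S>100)&(V>110),.015,e,30))
    u,v=e.round().astype(int);r=35 if n=="scene" else 60
    print(u-r,v-r,400/2/r);ims.append(cv2.resize(c["image"][v-r:v+r,u-r:u+r],(400,400),interpolation=2))
cv2.imwrite("pics/c5.png",np.hstack(ims)[:,:,::-1])
E
```

```text
[ 0.53181642 -0.34129503  0.11534426] [-0.04116065  0.41979349 -0.12384846]
scene exp [183.35102022 258.05216873] tip [178.70057512 248.46858353]
{'px': array([184.3, 259. ]), 'cen': array([ 0.5343, -0.3365]), 'rect': (533.8, -336.6), 'wh': (54.4, 29.6), 'yaw': 5.1}
148 223 5.714285714285714
wrist exp [322.11328177 239.82035268] tip [319.04795798 252.83847749]
{'px': array([321.3, 223. ]), 'cen': array([ 0.5184, -0.3407]), 'rect': (519.0, -340.7), 'wh': (31.8, 29.7), 'yaw': 4.7}
262 180 3.3333333333333335
```

View pics/c5.png

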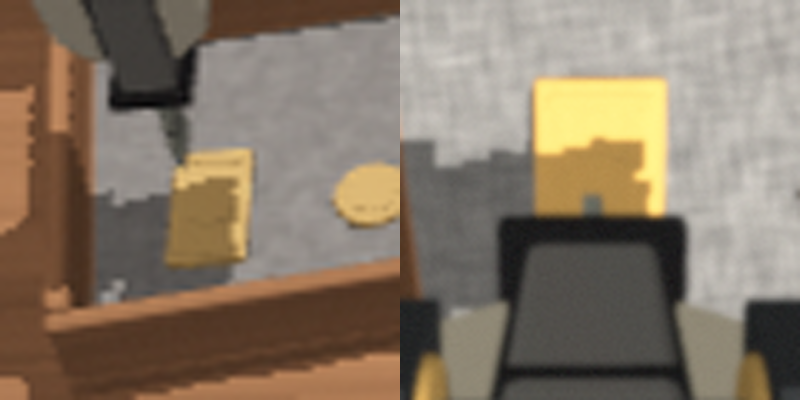

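Scene crop shows the blade tip above the plaque. In the wrist crop the blade column (592) is about 2 mm left (−y) of the plaque's middle (600.5). Correct +2 mm in y and lower 27 mm.

Emit:
drive_tool(
  steps=[
    [1, 0, 2, -3, 0],
    [1, 0, 0, -5, 0],
    [1, 0, 0, -5, 0],
    [1, 0, 0, -4, 0],
    [1, 0, 0, -4, 0],
    [1, 0, 0, -3, 0],
    [1, 0, 0, -2, 0],
    [1, 0, 0, 0, 0],
    [1, 0, 0, 0, 0],
    [1, 0, 0, 0, 0],
    [1, 0, 0, 0, 0],
    [1, 0, 0, 0, 0],
  ],
)

```text
clock: 12.52
position: [0.5316, -0.3391, 0.089]
ee_rot: [-0.127, 3.139, -0.0]
force: [0.3, 0.7, -1.0]
width: 0.214
gripper_force: 25.0
```

```bash
python3 - <<'E'
from m import *
ims=[]
for n in("scene","wrist"):
    c=get_image(n);o=observe();p=o["position"];M=rot(o["ee_rot"])
    print(p.round(4),np.degrees(np.arctan2(M[1,1],M[0,1])).round(2),o["force"],o["dq"].max())
    e=proj(c,[.5315,-.339,.015]);print(n,"exp",e,"tip",proj(c,p-[0,0,.0655]))
    u,v=e.round().astype(int);r=35 if n=="scene" else 60
    ims.append(cv2.resize(c["image"][v-r:v+r,u-r:u+r],(400,400),interpolation=2)); print(u-r,v-r)
cv2.imwrite("pics/c6.png",np.hstack(ims)[:,:,::-1])
E
```

```text
[ 0.5316 -0.339   0.0889] 94.65 [ 0.69237817 -0.86763125 -1.46394262] 0.00133975568055314
scene exp [183.35102022 258.05216873] tip [182.48857326 255.77268857]
148 223
[ 0.5315 -0.339   0.0889] 94.65 [ 0.39974591 -0.34669479 -2.05223694] 0.0013578161721245455
wrist exp [319.02849473 249.52316159] tip [318.97553965 253.00548526]
259 190
```

View pics/c6.png

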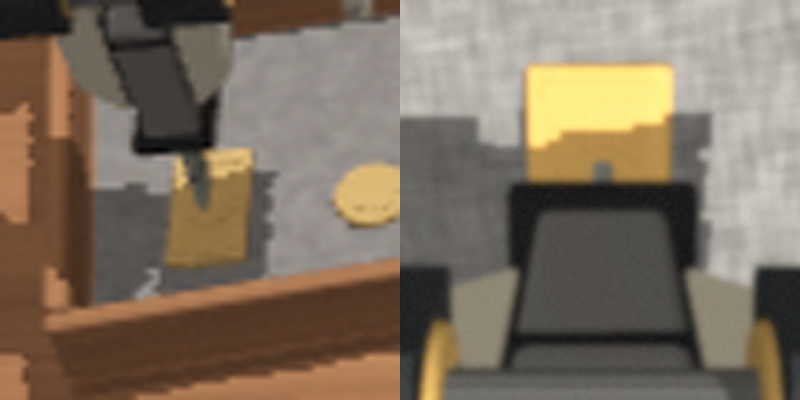

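Wrist crop: blade (col 602) centred crosswise on the plaque (col 599). Scene crop: tip hovers near the middle lengthwise (within about 2–3 mm), about 8 mm up and still. Hand in.

```bash
python3 -c "
from cell import arm
print(arm.sign_off())"
```

```text
the job is handed in; nothing more can be done
None
```

I handed the job in, with no verdict shown: the probe stood about 20 mm deep in the tester slot for over a second, and is now held still and upright about 8 mm above the middle of the brass plaque.

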